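# Chock the tube offcuts on the wiring bench

## Task

Three aluminium tube offcuts lie side by side on the plywood board, against the drilled wooden fixture block, and nothing stops them rolling away on the open side. Set the yellow wedge chock with the black ramp flat on the board behind the outermost tube, ramp towards the tube and square to it, near the middle of its length, touching the tube or within a few millimetres of it. Leave the tubes lying in their row, and let go of the chock.

Things in the scene. Friction and masses are not known exactly. Their poses are not given: they have to be found in the camera images.
- chock: Wooden wedge chock, yellow with a black ramp, loose: 40 mm wide (x), 80 long (y), 30 high, 0.11 kg. Origin: centre of underside. y -40 to +10 mm: yellow block, upright sides, flat top (grip here across x, e.g. at y -15). y +10 to +40: black 45 degree ramp down to a sharp toe at y +40. Starts flat, yaw within 0.8 rad. Touching a tube on the same face, that tube's axis is at chock y +48 mm.
- board: Fixed plywood board, 220 (x) by 300 mm (y), 12 mm thick, turned up to 0.3 rad. Origin: centre of underside; working face at z 12 mm. At its +y end (y 80 to 150 mm) a fixed drilled wooden block, 220 mm long, about 90 high above the board, stops the row. Tubes lie from it towards -y; the open end, y -45 to -150 mm, is empty: the chock goes there with its +y along the board's +y.
- tube_outer: Aluminium tube offcut lying on the board, diameter 40 mm, length 110, 0.13 kg, free to roll: the one furthest from the wooden block. Origin: middle of the tube, on its axis, 32 mm above the bench. x is the tube's axis, along the board's x; y and z turn as it rolls. A like tube lies between it and the inner one; gaps in the row about 1 mm.
- tube_inner: The same kind of tube, next to the fixture block. Origin: middle of the tube, on its axis; x along the axis.
There are look-alikes about, which are no part of the job. Leave any green or red look-alike of the chock alone.

How it is judged:
By the outcome, as a careful person would: the job done as asked, in the order asked, and still so for the second after the job is handed in, with the robot touching nothing.
It also fails if it takes over 37 s, if anything falls off the work surface, if the arm or the gripper's body presses on something with over 40 N, if the wrist force passes 120 N, or if a joint passes its speed limit or range.

## Robot

A 7-joint arm with a two-finger parallel gripper is mounted at the origin on the work surface. World frame = base frame: x ahead of the robot, y to its left, z up, the work surface at z = 0. Lengths are in mm, angles in rad, forces in N, time in s.
With the tool pointing down it reaches from about 400 to 900 mm from the base axis. Payload 5.6 kg.
Tool frame: the origin (TCP) lies midway between the tips of the shut fingers; the grasp point (between the pads) lies 19 mm behind it; z points along the fingers, y is the line along which they close (so a half turn about z gives the same grasp; the last joint's range is limited). The gripper opens to 92 mm and grips with 3 to 60 N. Pads are 20 mm wide; open, the fingers measure 128 mm over their backs; the gripper's body (75 mm by 189 mm) begins 69 mm behind the grasp point.
Start: joints at [1.109, 0.468, -0.012, 1.603, 0.006, 1.071, -0.056], TCP at [264.293, -593.85, 214.592] pointing down, gripper open.
Joint ranges: [-2.53, 2.53], [-0.31, 2.02], [-1.57, 1.55], [0.28, 2.44], [-1.29, 4.43], [0.15, 1.84], [-2.92, 2.92]. Speed limits (rad/s): [2.57, 2.57, 3.14, 3.14, 3.14, 3.14, 3.14].

## Interface

Orientations are given as [roll, pitch, yaw] about the fixed x, y, z axes, in that order (R = Rz(yaw) Ry(pitch) Rx(roll)).
In Python, from plant import sensors, optics, manip gives the robot as it stands.
- The arm moves only by the tool drive_tool, never from a script. Its argument "plan" is a list of rows, each a list of 7 numbers: the turn, a rotation vector about the tool's x, y, z in degrees, then the shift along the tool's x, y, z in mm, then the opening, from -1 (shut) to 1 (fully open), so that 0 is half open. In form: [[ax, ay, az, tx, ty, tz, hand], ...]. A call has 1 to 10 rows; each row shifts and turns the commanded pose from where the row before left it, along the tool's axes as they then stand; what a row does not reach is not made up. A row lasts 1/12 s, in which the tool goes at most 41.7 mm and 7.16 degrees, less where a joint would pass 70% of its speed; a pose out of reach is approached as far as the arm can. A call with a gripper value outside its range is refused whole. The fingers move at their own pace and stop on an object; "grip_force" is the grip in N (left out, the last holds). Time passes only in rows, so rows that do not move let the fingers close. It gives the time, the measured TCP pose, the force, the opening and the grip force at its end, in the units of the state.
- sensors.get_obs(): the state, without advancing time (a new reading comes with each control period).
- optics.camera(name): name is "scene" or "top" or "wrist"; returns a dict with "image" (480x640x3 uint8, red, green, blue), "camera_matrix" (3x3 intrinsics, pixels), "R" (3x3) and "t" (3): a world point X has camera coordinates R X + t; the wrist camera has in their place "T_tool_cam" (4x4, takes a point from camera to tool coordinates, whose origin is the TCP and whose axes are the flange's). Camera axes: x right, y down, z forward; pixel columns grow to the right and rows downward; lengths in mm; the calibration is good to about 2 mm. A picture is of the moment at which its call begins: read the wrist's pose just before it. There is no depth.
- manip.finish_job(): hands the job in; it is judged then, once.
The state is a dict: "time": time; "joint_pos": joint angles; "joint_vel": joint speeds; "joint_torque": joint torques, N m; "ee_pos": TCP position; "ee_rot": TCP orientation; "ft_force": force on the tool from outside, world axes, zero at the start; "torque": the same for the moment, N m; "finger_gap": finger opening in mm; "grasp_force": force on a finger pad.
Only numpy, scipy, OpenCV 4.12 (cv2) and the standard library are available. Lean on these libraries where they do the work, as an engineer would, in place of code of your own. Each camera call takes 0.05 s, during which the arm holds its last target. There are 200 camera calls.

## Working session

There is one attempt and no reset: what is moved stays moved. The work goes in short steps, Python scripts to look and compute and a tool call to move; the robot and the scene stay as the last step left them, time stands still between calls to the robot, and variables do not carry over. Pictures are saved under pics/ and viewed, at most 10 in all, crops included, and the job is handed in when it is done.

Besides the shell and the picture viewer there is one more tool, called after ">>>" by a JSON object that holds its "method" and its "body", one argument or row to a line. drive_tool: Moves the arm, as the interface text tells. Its arguments: {"type":"object","properties":{"plan":{"type":"array","items":{"type":"array","items":{"type":"number"}}},"grip_force":{"type":"number"}},"required":["plan"]}

```bash
mkdir -p pics; python3 - <<'E'
from plant import sensors, optics
import cv2,numpy as np
o=sensors.get_obs();print({k:np.round(v,3) for k,v in o.items()})
ims=[]
for n in("scene","top"):
    c=optics.camera(n);cv2.imwrite(f"pics/{n}.png",c["image"][:,:,::-1]);np.savez(f"{n}.npz",**c)
    print(n,c["camera_matrix"],c["R"],c["t"])
c=optics.camera("wrist");print(c["T_tool_cam"],c["camera_matrix"])
E
```

```text
{'time': np.float64(0.0), 'joint_pos': array([ 1.109,  0.468, -0.012,  1.604,  0.006,  1.071, -0.056]), 'joint_vel': array([-0.   , -0.001,  0.   , -0.   ,  0.001, -0.   , -0.001]), 'joint_torque': array([-0.0000e+00, -5.2057e+01, -1.3000e-02, -2.4375e+01, -5.7000e-02,
        1.7000e-02,  0.0000e+00]), 'ee_pos': array([ 264.013, -593.354,  213.651]), 'ee_rot': array([-3.14 ,  0.   ,  0.419]), 'ft_force': array([-0.215,  0.472, -0.292]), 'torque': array([-0.079,  0.022,  0.002]), 'grasp_force': np.float64(0.0), 'finger_gap': np.float64(91.738)}
scene [[605.63073224   0.         313.26045906]
 [  0.         605.63073224 242.92368206]
 [  0.           0.           1.        ]] [[-0.27934594  0.96004318  0.01682057]
 [ 0.63950541  0.19908848 -0.74256085]
 [-0.71623926 -0.19667451 -0.66956736]] [ 169.54102551 -235.30400901 1513.96703736]
top [[566.44411002   0.         320.46120438]
 [  0.         566.44411002 235.64672913]
 [  0.           0.           1.        ]] [[ 0.02860509 -0.99948568  0.01449569]
 [-0.98061778 -0.03087121 -0.19348316]
 [ 0.19383115 -0.00868013 -0.9809965 ]] [ -72.18711298  449.05364704 1052.77752541]
[[ 1.21290736e-03 -9.55125966e-01 -2.96197430e-01  8.44290179e+01]
 [ 9.99999254e-01  1.20036993e-03  2.24181417e-04 -6.56580729e-01]
 [ 1.41424997e-04 -2.96197482e-01  9.55126710e-01 -1.70972243e+02]
 [ 0.00000000e+00  0.00000000e+00  0.00000000e+00  1.00000000e+00]] [[359.72809386   0.         314.60212184]
 [  0.         359.72809386 234.44713514]
 [  0.           0.           1.        ]]
```

View pics/scene.png

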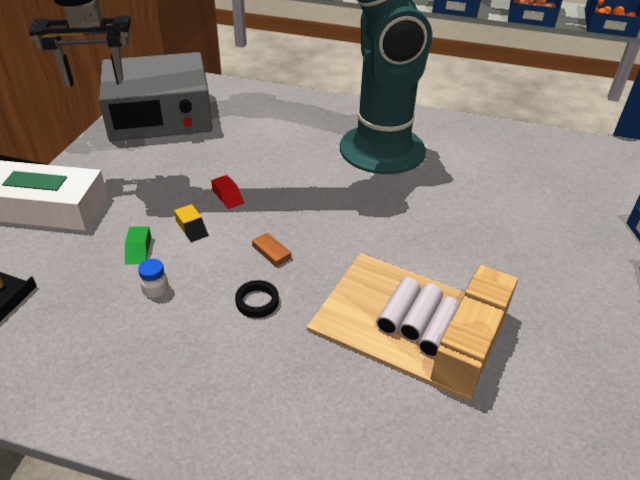

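View pics/top.png

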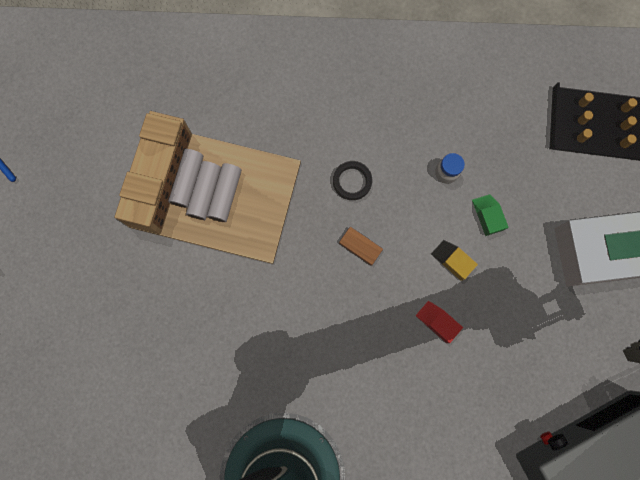

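The pictures show the yellow/black chock at top (456,258) and scene (191,222). The board's open end runs from top (300,160) to (273,262), and the outer tube is near top (225,192).

```bash
cat > h.py <<'E'
import numpy as np,cv2
def load(n):
    d=np.load(n+".npz");return {k:d[k] for k in d}
def ray(c,uv):
    uv=np.atleast_2d(np.float64(uv));K=c["camera_matrix"];R=c["R"]
    d=np.c_[(uv-K[:2,2])/K[0,0],np.ones(len(uv))]@R
    return -R.T@c["t"],d
def onz(c,uv,z):
    o,d=ray(c,uv);return o+d*((z-o[2])/d[:,2])[:,None]
def tri(c1,p1,c2,p2):
    P=[c["camera_matrix"]@np.c_[c["R"],c["t"]] for c in(c1,c2)]
    X=cv2.triangulatePoints(P[0],P[1],np.float64(p1).reshape(2,1),np.float64(p2).reshape(2,1));return (X[:3]/X[3]).ravel()
def proj(c,X):
    p=(np.atleast_2d(X)@c["R"].T+c["t"])@c["camera_matrix"].T;return p[:,:2]/p[:,2:]
def wrist():
    from plant import sensors,optics
    from scipy.spatial.transform import Rotation as Ro
    o=sensors.get_obs();c=optics.camera("wrist");T=np.eye(4)
    T[:3,:3]=Ro.from_euler("xyz",o["ee_rot"]).as_matrix();T[:3,3]=o["ee_pos"]
    M=np.linalg.inv(T@c["T_tool_cam"]);c["R"]=M[:3,:3];c["t"]=M[:3,3];return c,o
def yellow(im):
    h=cv2.cvtColor(im,cv2.COLOR_RGB2HSV);return cv2.inRange(h,(20,170,60),(30,255,255)),h
def big(m):
    cs,_=cv2.findContours(m,cv2.RETR_EXTERNAL,cv2.CHAIN_APPROX_NONE);return sorted(cs,key=cv2.contourArea)[::-1]
E
python3 - <<'E'
from h import *
t,s=load("top"),load("scene")
for c in(t,s):
    m,h=yellow(c["image"])
    for k in big(m)[:3]:print(cv2.contourArea(k),cv2.minAreaRect(k))
    print(h[258:264:3,456:464:3] if c is t else h[205:225:8,185:195:5])
    g=cv2.inRange(h,(0,0,60),(180,70,255))
    print([np.round(onz(t,[[300,160],[273,262]],12),0)] if c is t else np.round(onz(s,[[363,257],[309,325]],12)))
# scene/top yellow top-face centre guess
print(tri(t,[460,263],s,[188,214]), tri(t,[433,250],s,[201,240]))
print(onz(t,[[458,262],[445,250]],30),onz(t,[[239,165],[231,222],[225,193]],42))
E
python3 - <<'E'
import cv2
a=cv2.imread("pics/top.png");b=cv2.imread("pics/scene.png")
f=lambda i,x,y,w,h:cv2.resize(i[y:y+h,x:x+w],(400,300),interpolation=cv2.INTER_CUBIC)
cv2.imwrite("pics/crops.png",cv2.vconcat([cv2.hconcat([f(a,110,105,200,150),f(a,425,230,80,60)]),cv2.hconcat([f(b,310,240,200,150),f(b,150,195,80,60)])]))
E
```

```text
442.5 ((460.62353515625, 263.10589599609375), (25.16393280029297, 19.52374267578125), 40.601295471191406)
[[[ 22 169 164]
  [ 22 170 162]
  [ 22 171 164]]

 [[ 22 171 164]
  [ 22 172 163]
  [ 22 169 164]]]
[array([[614., -13.,  12.],
       [401.,  33.,  12.]])]
327.5 ((186.29054260253906, 215.50674438476562), (22.55204200744629, 22.203298568725586), 54.462318420410156)
[[[ 17  51 114]
  [ 22 201 226]]

 [[ 22 211 236]
  [ 23 211 235]]

 [[ 23 210 234]
  [ 20 175  89]]]
[[411.  46.  12.]
 [611.  -7.  12.]]
[ 408.1703794  -332.40024998   27.33961375] [ 439.68607754 -290.17774882   -8.3163556 ]
[[ 409.90067735 -328.66036682   30.        ]
 [ 432.88653701 -303.54664954   30.        ]] [[589.33799354 107.1053097   42.        ]
 [473.06798107 116.09922694  42.        ]
 [530.98847074 131.30924818  42.        ]]
```

View pics/crops.png

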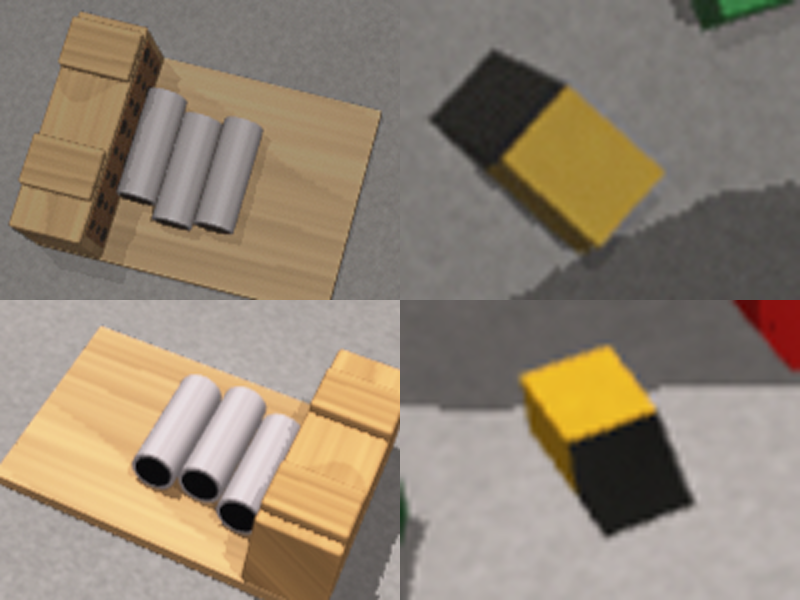

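```bash
python3 - <<'E'
from h import *
t,s=load("top"),load("scene")
T=[(458.4,247.4),(445,262),(478,264.8),(465,278.5),(443.4,240),(431,253.6)]
S=[(183.6,223.6),(201.6,217.4),(174.2,210.4),(192,204.2),(191.6,242),(208.8,235.4)]
X=np.array([tri(t,a,s,b) for a,b in zip(T,S)]);print(X.round(1))
print("mono top",onz(t,T[:4],30).round(1),onz(t,T[4:],0).round(1))
print("board",tri(t,(300.5,161),s,(310,327)),tri(t,(273,262),s,(362,256)))
E
```

```text
[[ 438.8 -329.    26.9]
 [ 409.1 -302.2   26.5]
 [ 405.3 -366.6   26.9]
 [ 377.1 -339.2   28.9]
 [ 458.2 -305.9   -1.2]
 [ 429.4 -280.3   -0.6]]
mono top [[ 438.9 -330.    30. ]
 [ 409.1 -303.2   30. ]
 [ 405.6 -367.7   30. ]
 [ 377.9 -341.7   30. ]] [[ 458.6 -307.6    0. ]
 [ 430.  -282.2    0. ]]
board [612.14773146  -8.92423719   7.9616158 ] [401.84508585  38.13181842   4.23893605]
```

>>> {"method": "drive_tool", "body": {
  "plan": [
    [0,0,0,29.6,-22.2,0,1],
    [0,0,0,29.6,-22.2,0,1],
    [0,0,0,29.6,-22.2,0,1],
    [0,0,0,29.6,-22.2,0,1],
    [0,0,0,29.6,-22.2,0,1],
    [0,0,0,29.6,-22.2,0,1],
    [0,0,0,29.6,-22.2,0,1],
    [0,0,0,29.6,-22.2,0,1],
    [0,0,-6.25,0,0,15,1],
    [0,0,-6.25,0,0,15,1]
  ]
}}

```text
time: 0.98
ee_pos: [410.7, -332.9, 185.1]
ee_rot: [3.139, -0.001, 0.648]
ft_force: [-0.3, -0.8, -0.3]
finger_gap: 91.6
grasp_force: 0.0
```

>>> {"method": "drive_tool", "body": {
  "plan": [
    [0,0,-6.25,0,0,15,1],
    [0,0,-6.25,0,0,15,1],
    [0,0,0,0,0,0,1],
    [0,0,0,0,0,0,1],
    [0,0,0,0,0,0,1]
  ]
}}

```text
time: 1.4
ee_pos: [408.7, -335.7, 155.2]
ee_rot: [3.141, -0.0, 0.852]
ft_force: [-0.8, -0.9, 0.3]
finger_gap: 91.8
grasp_force: 0.0
```

```bash
python3 - <<'E'
from h import *
c,o=wrist();np.savez("w1.npz",**c);cv2.imwrite("pics/w1.png",c["image"][:,:,::-1]);print(o["ee_pos"],o["ee_rot"],o["time"])
E
```

```text
[ 408.72306971 -335.67488189  155.19749523] [ 3.14081557e+00 -4.57986898e-05  8.52068430e-01] 1.4
```

View pics/w1.png

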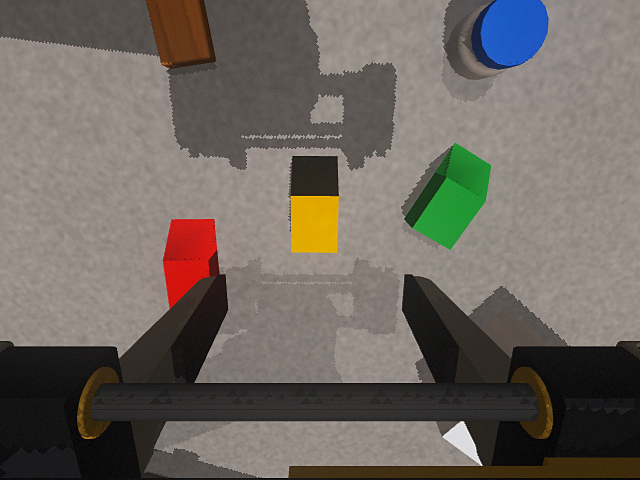

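The yellow top face spans (291–339, 196–252), aligned with the tool. The red block (to x 218) and green block (from x 403) both clear the fingers.

```bash
python3 - <<'E'
from h import *
c=load("w1");t=load("top")
m,h=yellow(c["image"]);k=big(m)[0];r=cv2.minAreaRect(k);print(r)
P=cv2.boxPoints(r);P=P[np.argsort(P[:,1])];print(P)
X=onz(c,P,29);print(X.round(1),X.mean(0))
f=P[:2][np.argsort(P[:2,0])];q=P[2:][np.argsort(P[2:,0])]
for a,b in zip([f[0],f[1],q[0],q[1]],[(445,262),(458.4,247.4),(465,278.5),(478,264.8)]):print(tri(c,a,t,b).round(1))
E
```

```text
((314.0, 224.0), (56.0, 48.0), 90.0)
[[290. 196.]
 [338. 196.]
 [338. 252.]
 [290. 252.]]
[[ 410.2 -302.1   29. ]
 [ 440.5 -328.6   29. ]
 [ 408.5 -366.8   29. ]
 [ 376.7 -339.    29. ]] [ 408.96770063 -334.12398166   29.        ]
[ 409.6 -303.3   27.9]
[ 439.9 -330.7   25.3]
[ 377.6 -340.1   33.1]
[ 406.9 -370.1   20.9]
```

>>> {"method": "drive_tool", "body": {
  "plan": [
    [0,0,0,1.4,-0.8,30,0.6],
    [0,0,0,0,0,30,0.6],
    [0,0,0,0,0,30,0.6],
    [0,0,0,0,0,30,0.6],
    [0,0,0,0,0,20,0.6],
    [0,0,0,0,0,9,0.6],
    [0,0,0,0,0,0,0.6],
    [0,0,0,0,0,0,0.6]
  ]
}}

```text
time: 2.12
ee_pos: [409.5, -334.2, 6.4]
ee_rot: [3.14, 0.0, 0.854]
ft_force: [0.2, 0.6, 0.7]
finger_gap: 73.8
grasp_force: 0.0
```

>>> {"method": "drive_tool", "body": {
  "plan": [
    [0,0,0,0,0,0,-0.3],
    [0,0,0,0,0,0,-0.3],
    [0,0,0,0,0,0,-0.3],
    [0,0,0,0,0,0,-0.3],
    [0,0,0,0,0,0,-0.3],
    [0,0,0,0,0,0,-0.3],
    [0,0,0,0,0,0,-0.3],
    [0,0,0,0,0,0,-0.3]
  ],
  "grip_force": 20
}}

```text
time: 2.78
ee_pos: [409.0, -334.0, 6.1]
ee_rot: [3.141, 0.0, 0.855]
ft_force: [-0.1, 0.8, 6.3]
finger_gap: 39.6
grasp_force: 20.0
```

>>> {"method": "drive_tool", "body": {
  "plan": [
    [0,0,0,0,0,-15,-0.3],
    [0,0,0,0,0,-30,-0.3],
    [0,0,0,0,0,-35,-0.3],
    [0,0,0,0,0,-35,-0.3],
    [0,0,0,0,0,-19,-0.3]
  ]
}}

```text
time: 3.2
ee_pos: [409.8, -334.3, 142.8]
ee_rot: [3.138, -0.0, 0.855]
ft_force: [1.3, -0.2, -1.3]
finger_gap: 39.5
grasp_force: 20.0
```

>>> {"method": "drive_tool", "body": {
  "plan": [
    [0,0,0,34.1,-16.3,0,-0.3],
    [0,0,0,34.1,-16.3,0,-0.3],
    [0,0,0,34.1,-16.3,0,-0.3],
    [0,0,0,34.1,-16.3,0,-0.3],
    [0,0,0,34.1,-16.3,0,-0.3],
    [0,0,0,34.1,-16.3,0,-0.3],
    [0,0,0,34.1,-16.3,0,-0.3],
    [0,0,0,34.1,-16.3,0,-0.3],
    [0,0,0,34.1,-16.3,0,-0.3],
    [0,0,0,34.1,-16.3,0,-0.3]
  ]
}}

```text
time: 4.03
ee_pos: [509.1, 32.2, 139.2]
ee_rot: [-3.141, 0.001, 0.855]
ft_force: [-0.2, -0.4, -1.1]
finger_gap: 39.8
grasp_force: 20.0
```

>>> {"method": "drive_tool", "body": {
  "plan": [
    [0,0,-5.7,0,0,0,-0.3],
    [0,0,-5.7,0,0,0,-0.3],
    [0,0,-5.7,0,0,0,-0.3],
    [0,0,-5.7,0,0,0,-0.3],
    [0,0,-5.7,0,0,0,-0.3],
    [0,0,0,0,0,0,-0.3],
    [0,0,0,0,0,0,-0.3],
    [0,0,0,0,0,0,-0.3]
  ]
}}

```text
time: 4.7
ee_pos: [509.3, 30.4, 139.3]
ee_rot: [-3.141, 0.0, 1.35]
ft_force: [-0.2, -0.7, -2.3]
finger_gap: 39.5
grasp_force: 20.0
```

```bash
python3 - <<'E'
from h import *
c,o=wrist();np.savez("w2.npz",**c);cv2.imwrite("pics/w2.png",c["image"][:,:,::-1]);print(o["ee_pos"],o["ee_rot"],o["time"],o["joint_pos"],o["finger_gap"],o["grasp_force"])
E
```

```text
[509.25019199  30.36260317 139.31596167] [-3.14105026e+00  1.68423163e-04  1.34974773e+00] 4.7 [ 0.25697679  0.37946331 -0.45913921  1.98336714  0.22465256  0.82815808
 -0.54796498] 39.48970547624276 19.956326186656952
```

View pics/w2.png

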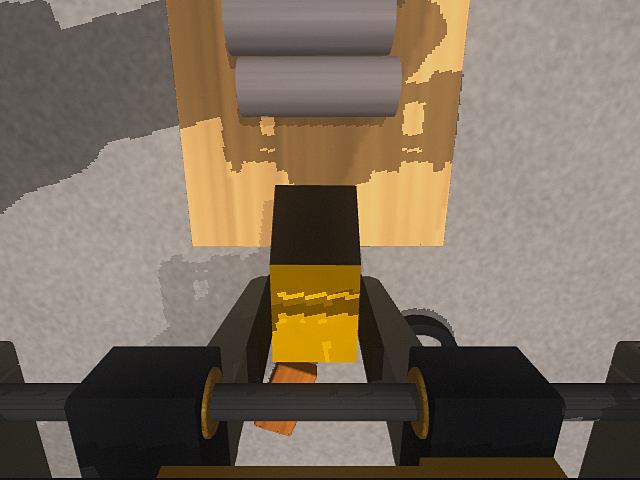

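The held chock is square to the board. The outer tube spans (237–401, 57–117).

```bash
cat > tube.py <<'E'
from h import *
import sys
def run(n,cols,r0,r1,ee=None):
    c=load(n);g=cv2.cvtColor(c["image"],cv2.COLOR_RGB2HSV)
    m=(g[...,1]<70)
    res=[]
    low=[max(np.where(m[r0:r1,u])[0])+r0+.5 for u in cols]
    v=c["image"].astype(float).sum(2)
    up=[np.argmin(v[r0-35:r0+5,u])+r0-35 for u in cols]
    L=np.polyfit(cols,low,1);U=np.polyfit(cols,up,1)
    mid=(r0+r1)//2-15; row=np.where(m[mid,150:480])[0]+150
    print(n,"low",low[0],low[-1],"up",up[0],up[-1],"ends",row.min(),row.max())
    # board corner rays -> axis direction from low line at z=12..; project low line on z=25
    e=np.array([[cols[0],np.polyval(L,cols[0])],[cols[-1],np.polyval(L,cols[-1])]])
    A=onz(c,e,25);d=A[1]-A[0];d/=np.linalg.norm(d);print("axis dir deg",np.degrees(np.arctan2(d[1],d[0])))
    o,R=ray(c,e);nrm=np.cross(R[0],R[1]);nrm/=np.linalg.norm(nrm)
    # axis points: at z=32, signed dist 20 on the far (board +y) side
    by=np.array([-d[1],d[0],0]); by*=np.sign(by[1])
    if nrm@by<0:nrm=-nrm
    ends=np.array([[row.min(),mid],[row.max(),mid]]);E=onz(c,ends,52)
    M=E.mean(0);M[2]=32
    s=(20-nrm@(M-o))/(nrm@by);P=M+s*by
    print("axis mid",P.round(1),"len",np.linalg.norm(E[1]-E[0]).round(1))
    return c,o,nrm,d,by,P
E
python3 - <<'E'
from tube import *
c,o,n,d,by,P=run("w2",list(range(250,390,4)),90,130)
cy=[];print("board corner",onz(c,[[194,246],[443,246],[167,0],[468,0]],12).round(1))
T=P-48*by; G=T-15*by;print("by",by,"chock",T,"grasp",G,"yaw needed",np.arctan2(by[1],by[0]))
# held chock: top front edge corners z?, toe corners
print("held toe",onz(c,[[275,185],[356,185]],133).round(1),"topedge",onz(c,[[271,265],[360,265]],163).round(1))
E
```

```text
w2 low 116.5 116.5 up 55 55 ends 150 479
axis dir deg -12.59624137211674
axis mid [532.9 137.1  32. ] len 220.8
board corner [[401.9  35.6  12. ]
 [615.  -11.9  12. ]
 [442.  219.2  12. ]
 [654.2 171.8  12. ]]
by [0.21807922 0.97593107 0.        ] chock [522.3915739   90.29077489  32.        ] grasp [519.1203856   75.65180884  32.        ] yaw needed 1.3509504414755313
held toe [[502.1  88.8 133. ]
 [541.3  80.1 133. ]] topedge [[495.9  59.1 163. ]
 [534.2  50.5 163. ]]
```

>>> {"method": "drive_tool", "body": {
  "plan": [
    [0,0,0,8,0,10,-0.3],
    [0,0,0,8,0,20,-0.3],
    [0,0,0,8,0,20,-0.3],
    [0,0,0,0,0,0,-0.3],
    [0,0,0,0,0,0,-0.3],
    [0,0,0,0,0,0,-0.3]
  ]
}}

```text
time: 5.25
ee_pos: [515.1, 53.8, 90.3]
ee_rot: [3.141, 0.0, 1.352]
ft_force: [0.8, -0.5, -0.5]
finger_gap: 40.1
grasp_force: 20.0
```

```bash
python3 - <<'E'
from h import *
c,o=wrist();np.savez("w3.npz",**c);cv2.imwrite("pics/w3.png",c["image"][:,:,::-1]);print(o["ee_pos"],o["ee_rot"],o["time"])
a=load("w2");print("w2 mid",onz(a,[[239,85],[400,85],[319.5,85]],52))
E
```

```text
[515.08369699  53.76577497  90.25150473] [3.14093740e+00 9.43786838e-05 1.35190627e+00] 5.25
w2 mid [[483.73246143 147.71672232  52.        ]
 [588.3605156  124.33142688  52.        ]
 [536.05335358 136.0225402   52.        ]]
```

View pics/w3.png

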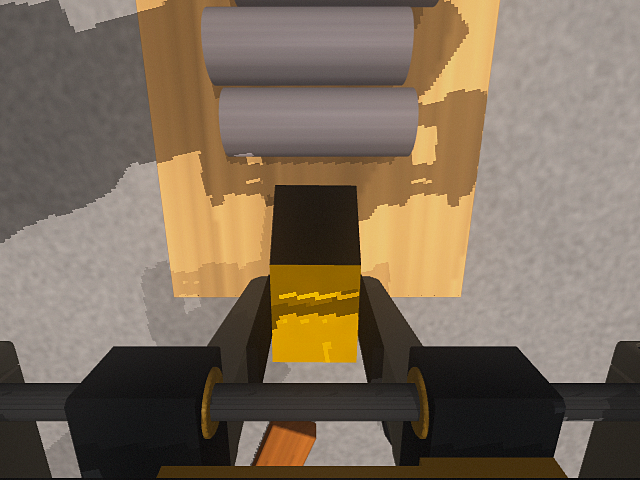

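The outer tube now spans (219–418, 87–156), still undisturbed. Next I solve its axis position and height from the two views.

```bash
python3 - <<'E'
from tube import *
b=np.radians(-12.6);d=np.array([np.cos(b),np.sin(b),0]);by=np.array([-d[1],d[0],0])
A=[];B=[]
tcp=np.array([515.1,53.8,90.3])
for n,lo,up in(("w2",117,56.5),("w3",156.5,87)):
    c=load(n)
    if n=="w3":
        s=cv2.cvtColor(c["image"],cv2.COLOR_RGB2HSV)[...,1];print(s[150:162,300],s[100,205:232:2],s[100,408:426:2])
    for r,sg in((lo,1),(up,-1)):
        o,R=ray(c,[[220,r],[400,r]]);nn=np.cross(R[0],R[1]);nn/=np.linalg.norm(nn);nn*=np.sign(nn@by)*sg
        A.append([nn@by,nn[2]]);B.append(20+nn@(o-tcp)+nn[2]*tcp[2])
A=np.array(A);B=np.array(B)
for i in([0,2],[1,3],[0,1,2,3]):print(i,np.linalg.lstsq(A[i],B[i],rcond=None)[0])
print("given z32",((B-A[:,1]*32)/A[:,0]))
c=load("w3");E=onz(c,[[219,105],[418,105]],45);print("len",np.linalg.norm(E[1]-E[0]),"lat offset along board x",(E.mean(0)-tcp)@d)
t=load("top")
E=onz(c,[[275,185],[356,185]],84);print("toe along by",(E.mean(0)-tcp)@by,"lat",(E.mean(0)-tcp)@d)
E=onz(c,[[174,296],[463,296]],12);print("board",E,np.degrees(np.arctan2(*(E[1]-E[0])[[1,0]])),"lat",(E.mean(0)-tcp)@d)
E
cat /dev/null
```

```text
[ 34  32  33  34  26  28  79 151 133 149 141 143] [145 148 147 145 147 140 147  51  29  31  26  31  33  29] [ 31  36  33  34  24 137 139 135 129]
[0, 2] [84.85116952 32.10780402]
[1, 3] [85.11808104 31.16936284]
[0, 1, 2, 3] [84.89779597 32.75779214]
given z32 [84.85276713 84.98521238 84.84173419 85.04453292]
len 112.65923991905228 lat offset along board x 1.9340561694296223
toe along by 55.48511710081572 lat 0.22966651740479954
board [[400.89550987  36.26609997  12.        ]
 [617.02823874 -11.60366502  12.        ]] -12.4884502857945 lat 3.055834883837892
```

Axis 85 mm ahead of the TCP at z 32, so touching means moving 22 mm forward. I'll go down about 15 mm forward first.

>>> {"method": "drive_tool", "body": {
  "plan": [
    [0,0,0,5,1,15,-0.3],
    [0,0,0,5,1,20,-0.3],
    [0,0,0,5,0,20,-0.3],
    [0,0,0,0,0,10,-0.3],
    [0,0,0,0,0,5,-0.3],
    [0,0,0,0,0,0,-0.3],
    [0,0,0,0,0,0,-0.3],
    [0,0,0,0,0,0,-0.3]
  ]
}}

```text
time: 5.97
ee_pos: [521.0, 67.4, 21.1]
ee_rot: [3.139, 0.0, 1.351]
ft_force: [-0.5, -1.0, 6.7]
finger_gap: 39.6
grasp_force: 20.0
```

>>> {"method": "drive_tool", "body": {
  "plan": [
    [0,0,0,2,0,0.8,-0.3],
    [0,0,0,2,0,0.8,-0.3],
    [0,0,0,1,0,0.4,-0.3],
    [0,0,0,0,0,0,-0.3],
    [0,0,0,0,0,0,-0.3],
    [0,0,0,0,0,0,-0.3]
  ]
}}

```text
time: 6.47
ee_pos: [521.2, 68.5, 20.1]
ee_rot: [3.141, 0.006, 1.35]
ft_force: [-6.7, -10.6, 22.1]
finger_gap: 39.7
grasp_force: 20.0
```

>>> {"method": "drive_tool", "body": {
  "plan": [
    [0,0,0,0,0,-2,-0.3],
    [0,0,0,0,0,-0.5,-0.3],
    [0,0,0,0,0,0,-0.3],
    [0,0,0,0,0,0,-0.3]
  ]
}}

```text
time: 6.8
ee_pos: [520.9, 68.6, 20.5]
ee_rot: [3.141, 0.005, 1.349]
ft_force: [-1.2, -9.3, 0.7]
finger_gap: 40.0
grasp_force: 20.0
```

```bash
python3 - <<'E'
from h import *
c,o=wrist();np.savez("w4.npz",**c);cv2.imwrite("pics/w4.png",c["image"][:,:,::-1]);print(o["ee_pos"],o["ee_rot"],o["ft_force"])
E
```

```text
[520.93921328  68.56731424  20.51056581] [3.1414782  0.00486002 1.34863804] [-1.20426116 -9.29379281  0.69831691]
```

View pics/w4.png

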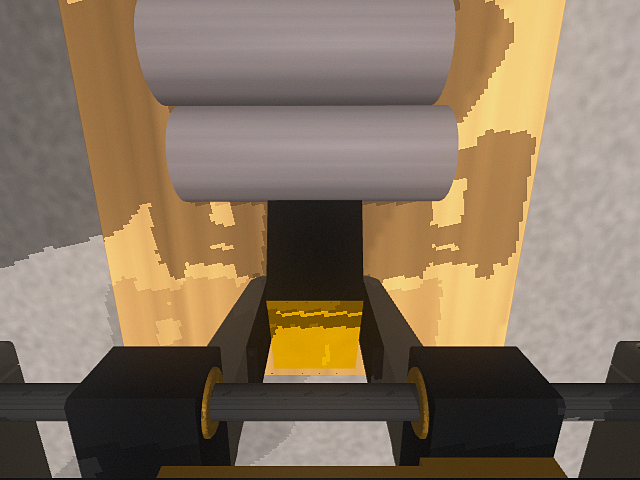

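The chock looks changed in the grip: yellow rows are 300–370 (was 265–362) and the toe is hidden behind the tube edge at row 200. It has probably pitched, so I'll measure it.

```bash
python3 - <<'E'
from h import *
b=np.radians(-12.6);d=np.array([np.cos(b),np.sin(b),0]);by=np.array([-d[1],d[0],0])
def edge(c,r,x0,x1,w,tcp):
    o,R=ray(c,[[x0,r],[x1,r]]);k=w/abs((R[1]-R[0])@d);P=o+k*R.mean(0)-tcp
    return (P@by).round(1),(P@d).round(1),P[2].round(1)
for n,tcp,L in(("w3",[515.1,53.8,90.3],[(265,271,360),(185,275,356),(362,272,358)]),("w4",[520.9,68.6,20.5],[(300,266,363),(370,269,360)])):
    c=load(n);print(n,[edge(c,*l,40,np.array(tcp)) for l in L])
    s=c["image"].astype(int)
    for r in((255,262,268,275,340,350,358,362,366) if n=="w3" else(285,295,302,310,340,350,358,364,368,372,376,380)):
        x=s[r];print(r,x[262:278:2].sum(1),x[350:372:2].sum(1))
c=load("w4");tcp=np.array([520.9,68.6,20.5])
A=[];B=[]
for r,sg in((201,1),(105,-1)):
    o,R=ray(c,[[220,r],[400,r]]);nn=np.cross(R[0],R[1]);nn/=np.linalg.norm(nn);nn*=np.sign(nn@by)*sg
    A.append([nn@by,nn[2]]);B.append(20+nn@(o-tcp)+nn[2]*tcp[2])
A=np.array(A);B=np.array(B);print(np.linalg.solve(A,B),(B-A[:,1]*32)/A[:,0])
E
```

```text
w3 [(np.float64(23.8), np.float64(0.2), np.float64(20.6)), (np.float64(55.5), np.float64(0.2), np.float64(-6.0)), (np.float64(-21.4), np.float64(0.1), np.float64(28.7))]
255 [422 430 422 425 183  94  96  98] [ 94  90  94  97  96 263 549 547 547 536 541]
262 [430 425 430 445 101  97 100  97] [ 92 101  94  97  93  23 561 550 546 536 541]
268 [432 428 420 428 250 255 250 249] [251 249 251 252 253 218 559 551 541 542 545]
275 [468 458 456 157 257 252 254 248] [244 254 247 253 260 129 528 530 520 514 500]
340 [ 75  62  71  72  32 395 378 373] [370 369 367 381 331  62  65  74  87  84  78]
350 [ 79  73  72  18 399 374 375 375] [367 365 360 357 493 540  62  69  84  72  67]
358 [ 74  80  44 422 414 397 376 372] [361 359 361 401 479 472 267  56  67  74  79]
362 [ 69  71  78 413 397 398 393 385] [393 391 388 429 459 471 526  62  75  67  70]
366 [ 65  37 446 402 391 380 376 392] [464 468 467 461 465 467 476 120  73  79  61]
w4 [(np.float64(15.3), np.float64(-0.1), np.float64(37.2)), (np.float64(-18.7), np.float64(-0.1), np.float64(37.7))]
285 [161 183  88  98  90  97  80  88] [ 83  66  84  78  8
[... 294 characters left out ...]
4 394 385 383] [378 376 375 382 326  69  76  80  73  69  86]
350 [ 69  76  74  18 505 384 384 384] [391 387 387 385 502 567  51  87  81  78  77]
358 [ 70  66  35 533 494 496 387 388] [381 384 384 409 489 498 297  55  85  82  76]
364 [ 71  58 403 510 496 490 383 380] [379 376 381 498 489 488 525  68  71  86  85]
368 [ 68  39 534 506 499 490 455 413] [424 430 424 486 490 496 508 299  65  61  55]
372 [ 58  95 517 506 506 496 481 471] [494 488 486 496 493 491 503 559  72  71  67]
376 [ 41 478 458 439 438 439 431 433] [486 480 484 493 507 513 514 520 125  66  63]
380 [ 11 447 436 437 435 444 441 429] [486 486 486 489 500 511 507 523 590  45  66]
[71.95659408 32.95708091] [71.74985764 71.99486831]
```

```bash
python3 - <<'E'
from h import *
from plant import optics
s=optics.camera("scene");t=optics.camera("top");np.savez("scene2.npz",**s);np.savez("top2.npz",**t)
w=load("w4")
f=lambda i,x,y,w,h:cv2.resize(i[y:y+h,x:x+w,::-1],(400,300),interpolation=cv2.INTER_CUBIC)
a=cv2.hconcat([f(s["image"],310,210,160,120),f(t["image"],180,130,120,90)])
b=cv2.hconcat([f(w["image"],235,270,160,120),f(s["image"],350,260,80,60)])
cv2.imwrite("pics/c2.png",cv2.vconcat([a,b]))
E
```

```text
(no output)
```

View pics/c2.png

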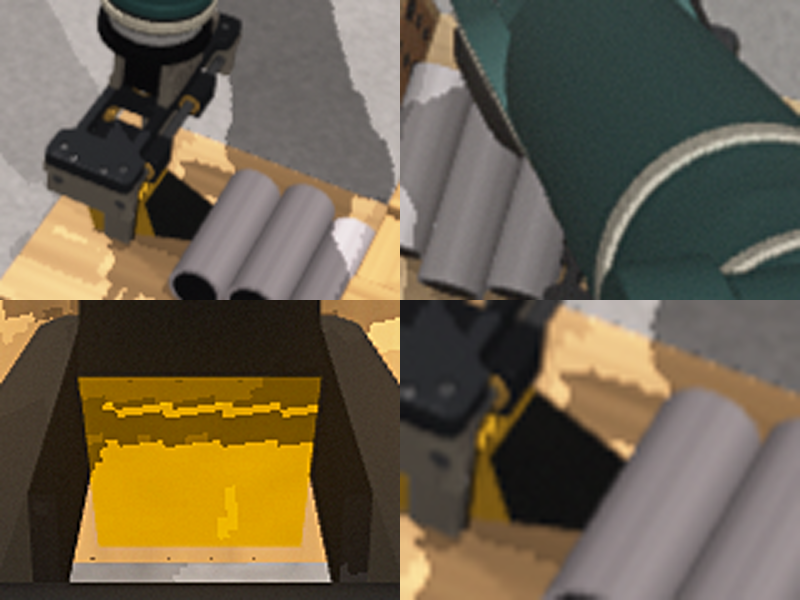

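The chock pitched nose-up about 15° in the fingers, with its toe against the tube, and the row's gaps closed up. I'll back off, press it flat on the board and let go to regrip.

>>> {"method": "drive_tool", "body": {
  "plan": [
    [0,0,0,-5,0,-4,-0.3],
    [0,0,0,-10,0,0,-0.3],
    [0,0,0,-10,0,0,-0.3],
    [0,0,0,0,0,0,-0.3],
    [0,0,0,0,0,2,-0.3],
    [0,0,0,0,0,2,-0.3],
    [0,0,0,0,0,0,-0.3],
    [0,0,0,0,0,0,-0.3]
  ],
  "grip_force": 8
}}

```text
time: 7.62
ee_pos: [515.8, 49.2, 20.0]
ee_rot: [3.141, -0.0, 1.353]
ft_force: [0.4, -0.2, -0.2]
finger_gap: 40.1
grasp_force: 8.0
```

>>> {"method": "drive_tool", "body": {
  "plan": [
    [0,0,0,0,0,1,-0.3],
    [0,0,0,0,0,1,-0.3],
    [0,0,0,0,0,0,-0.3],
    [0,0,0,0,0,0,-0.3]
  ]
}}

```text
time: 7.95
ee_pos: [516.0, 49.7, 18.4]
ee_rot: [3.141, -0.001, 1.353]
ft_force: [0.0, 2.4, 4.3]
finger_gap: 40.1
grasp_force: 8.0
```

>>> {"method": "drive_tool", "body": {
  "plan": [
    [0,0,0,0,0,0,0.1],
    [0,0,0,0,0,0,0.4],
    [0,0,0,0,0,0,0.5],
    [0,0,0,0,0,0,0.5],
    [0,0,0,0,0,0,0.5]
  ]
}}

```text
time: 8.37
ee_pos: [515.3, 48.3, 17.8]
ee_rot: [-3.141, 0.0, 1.352]
ft_force: [0.2, 0.5, -0.4]
finger_gap: 68.5
grasp_force: 0.0
```

```bash
python3 - <<'E'
from h import *
c,o=wrist();np.savez("w5.npz",**c);print(o["ee_pos"],o["ee_rot"],o["ft_force"])
cv2.imwrite("pics/w5.png",c["image"][:,:,::-1])
E
```

```text
[515.30122381  48.27857829  17.81107551] [-3.14104115e+00  4.84723165e-04  1.35209160e+00] [ 0.24102101  0.45128045 -0.43317465]
```

View pics/w5.png

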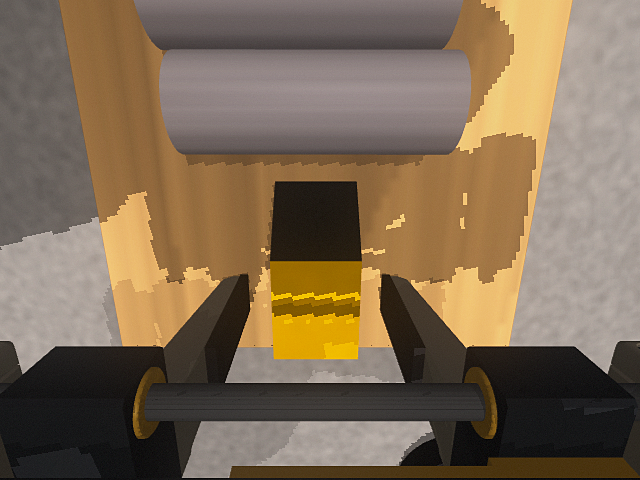

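The chock now lies flat and square: toe row 181, ramp edge 261, rear 358. The tube's near edge is at row 154 and the row is intact.

```bash
cat > gap.py <<'E'
from h import *
b=np.radians(-12.6);d=np.array([np.cos(b),np.sin(b),0]);by=np.array([-d[1],d[0],0])
def gap(c,tcp,lo,up,toe,edge):
    V=[]
    for r,sg in((lo,1),(up,-1)):
        o,R=ray(c,[[220,r],[400,r]]);nn=np.cross(R[0],R[1]);nn/=np.linalg.norm(nn);nn*=np.sign(nn@by)*sg
        V.append((20+nn@(o-tcp)-nn[2]*(32-tcp[2]))/(nn@by))
    print("axis ahead",np.round(V,1))
    for r,z,n in((toe,12,40),(edge,42,10)):
        if r: 
            P=onz(c,[[r[1],r[0]],[r[2],r[0]]],z)-tcp;print("chock origin ahead",(P.mean(0)@by-n).round(1),"lat",(P.mean(0)@d).round(1),"ang",np.degrees(np.arctan2((P[1]-P[0])[1],(P[1]-P[0])[0])).round(1),"w",np.linalg.norm(P[1]-P[0]).round(1))
E
python3 - <<'E'
from gap import *
c=load("w5");tcp=np.array([515.3,48.3,17.8])
gap(c,tcp,154.5,49.5,(181.5,274.5,357),(261.5,271,360))
P=onz(c,[[161,95],[470,95]],45)-tcp;print("tube lat",P.mean(0)@d,np.linalg.norm(P[1]-P[0]))
E
```

```text
axis ahead [92.  92.1]
chock origin ahead 17.3 lat 0.3 ang -12.5 w 40.6
chock origin ahead 17.0 lat 0.3 ang -12.4 w 38.9
tube lat 0.02683195480961769 115.39796416159909
```

>>> {"method": "drive_tool", "body": {
  "plan": [
    [0,0,0,0,0,0,-0.2],
    [0,0,0,0,0,0,-0.2],
    [0,0,0,0,0,0,-0.2],
    [0,0,0,0,0,0,-0.2],
    [0,0,0,0,0,0,-0.2],
    [0,0,0,0,0,-0.5,-0.2]
  ],
  "grip_force": 8
}}

```text
time: 8.92
ee_pos: [515.4, 48.6, 18.4]
ee_rot: [-3.141, 0.0, 1.353]
ft_force: [-0.7, 0.5, -0.8]
finger_gap: 40.0
grasp_force: 8.0
```

>>> {"method": "drive_tool", "body": {
  "plan": [
    [0,0,0,3,0,0,-0.2],
    [0,0,0,4,0,0,-0.2],
    [0,0,0,4,0,0,-0.2],
    [0,0,0,4,0,0,-0.2],
    [0,0,0,4,0,0,-0.2],
    [0,0,0,3,0,0,-0.2],
    [0,0,0,0,0,0,-0.2],
    [0,0,0,0,0,0,-0.2]
  ]
}}

```text
time: 9.58
ee_pos: [520.3, 70.4, 18.5]
ee_rot: [-3.142, 0.0, 1.353]
ft_force: [0.1, 0.3, -1.4]
finger_gap: 39.9
grasp_force: 8.0
```

```bash
cat > look.py <<'E'
from gap import *
import sys
c,o=wrist();np.savez(sys.argv[1],**c);print(o["time"],o["ee_pos"],o["ft_force"],o["ee_rot"])
im=c["image"].astype(int);s=cv2.cvtColor(c["image"],cv2.COLOR_RGB2HSV)
for u in (250,315,340):
    col=im[:,u].sum(1);e=np.where(abs(col[2:]-col[:-2])>60)[0]+1;print(u,[int(x) for x in e if x<390])
y=cv2.inRange(s,(18,170,40),(32,255,255));y[:, :262]=0;y[:,370:]=0;y[:225]=0
print(cv2.boundingRect(big(y)[0]))
E
python3 look.py w6.npz
```

```text
9.5833 [520.30789832  70.39239259  18.53443167] [ 0.11387741  0.29022317 -1.43896109] [-3.14151557e+00  9.11962671e-05  1.35299687e+00]
250 [111, 210, 211, 274, 275, 280, 281]
315 [111, 112, 206, 207, 208, 261, 262, 294, 295, 298, 299, 305, 306, 315, 316, 359, 360, 381, 382, 383, 384]
340 [111, 206, 207, 208, 261, 262, 288, 289, 293, 294, 298, 299, 314, 315, 359, 360, 381, 382, 383, 384]
(269, 261, 92, 99)
```

>>> {"method": "drive_tool", "body": {
  "plan": [
    [0,0,0,2,0,0.3,-0.2],
    [0,0,0,1.5,0,0.3,-0.2],
    [0,0,0,0,0,0,-0.2],
    [0,0,0,0,0,0,-0.2]
  ]
}}

```text
time: 9.97
ee_pos: [521.3, 73.5, 18.1]
ee_rot: [3.141, -0.0, 1.352]
ft_force: [-0.3, -0.2, 0.4]
finger_gap: 39.8
grasp_force: 8.0
```

```bash
python3 look.py w7.npz; python3 -c "
from gap import *
gap(load('w6'),np.array([520.3,70.4,18.5]),210.5,110.5,None,(261.5,271,360))"
```

```text
9.9667 [521.26347509  73.54298526  18.06785508] [-0.30722303 -0.21668033  0.42016276] [ 3.14128594e+00 -6.12633952e-05  1.35238954e+00]
250 [6, 7, 119, 120, 216, 217, 277, 278, 280]
315 [6, 7, 119, 120, 214, 215, 261, 262, 292, 293, 296, 297, 303, 304, 313, 314, 359, 360, 380, 381, 382, 383, 384]
340 [6, 7, 119, 120, 214, 215, 261, 262, 290, 291, 292, 300, 301, 312, 313, 359, 360, 382, 383, 384]
(269, 261, 92, 99)
axis ahead [67.8 69.8]
chock origin ahead 16.7 lat 0.2 ang -12.4 w 39.1
```

Gap is about 1 mm with no contact force. Releasing and withdrawing.

>>> {"method": "drive_tool", "body": {
  "plan": [
    [0,0,0,0,0,0,0.0],
    [0,0,0,0,0,0,0.3],
    [0,0,0,0,0,0,0.5],
    [0,0,0,0,0,0,0.5],
    [0,0,0,0,0,-5,0.5],
    [0,0,0,0,0,-20,0.5],
    [0,0,0,0,0,-30,0.5],
    [0,0,0,0,0,-30,0.5],
    [0,0,0,-10,0,-20,0.5],
    [0,0,0,0,0,0,0.5]
  ]
}}

```text
time: 10.85
ee_pos: [521.5, 63.0, 127.3]
ee_rot: [3.134, -0.001, 1.351]
ft_force: [0.7, 0.2, -0.2]
finger_gap: 68.9
grasp_force: 0.0
```

>>> {"method": "drive_tool", "body": {
  "plan": [
    [0,0,0,-10,0,0,0.5],
    [0,0,0,0,0,0,0.5],
    [0,0,0,0,0,0,0.5]
  ]
}}

```text
time: 11.1
ee_pos: [515.8, 53.1, 121.8]
ee_rot: [-3.139, 0.001, 1.351]
ft_force: [-0.0, 0.3, -0.8]
finger_gap: 69.0
grasp_force: 0.0
```

```bash
python3 look.py w8.npz; python3 -c "
from h import *
cv2.imwrite('pics/w8.png',load('w8')['image'][:,:,::-1])"
```

```text
11.1 [515.75497986  53.13729099 121.83269732] [-0.01673922  0.25008307 -0.82000631] [-3.13942280e+00  9.53120592e-04  1.35124176e+00]
250 [18, 19, 20, 87, 88, 155, 156, 171, 172, 264, 265, 273, 274, 275, 276, 382, 383]
315 [18, 19, 87, 88, 148, 149, 177, 178, 179, 181, 182, 193, 194, 246, 257, 258, 278, 325, 381, 382, 383, 384]
340 [18, 19, 87, 88, 148, 149, 177, 178, 179, 181, 182, 193, 194, 246, 254, 255, 278, 279, 329, 330, 382, 383, 384]
(288, 225, 57, 22)
```

View pics/w8.png

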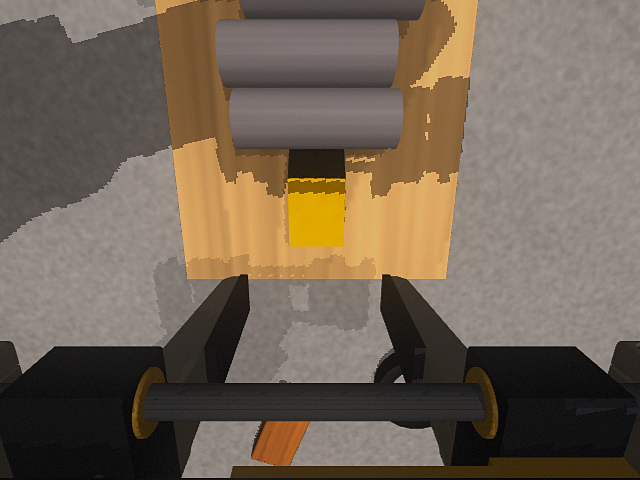

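The chock is flat and square, its toe under the outer tube at rows 149–246 and centred at x 316, which matches the tube's middle. The tubes are still in their row. One last check of the gap before handing in.

```bash
python3 -c "
from gap import *
c=load('w8');t=np.array([515.75,53.14,121.8])
gap(c,t,149.5,87.5,None,(179,288.5,345.5));P=onz(c,[[288,246],[345,246]],42)-t;print(P.mean(0)@by+40)"
```

```text
axis ahead [86.9 87.5]
chock origin ahead 37.5 lat 1.3 ang -12.5 w 39.7
38.10714289133811
```

```bash
python3 -c "
from plant import manip
print(manip.finish_job())"
```

```text
the job is handed in; nothing more can be done
None
```

The job is handed in: the chock sits flat and square behind the outer tube, near its middle and about 1 mm off it, and is let go; on the first try it tipped in the grip and nudged the tubes about 2 mm towards the block, so I set it down, regripped and placed it again, and the tubes still lie in their row.

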